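# Clear a set-up pile into its case, tray and mat

## Task

Clear the pile on the bench from the top down, one thing at a time: stand the collet nut flat in the yellow-lined compartment of the black case, lay the brass bar in the orange tray, lay the milled aluminium part flat inside the white outline on the green mat with its long side along the outline's long side, and lay the steel set-up block flat on its broad face in the blue-lined compartment of the case. Then shut the case's lid fully, let go of everything, and do not shove or knock over the oil bottle.

Things in the scene. Friction and masses are not known exactly. Their poses are not given: they have to be found in the camera images.
- nut: steel collet nut, 24 (its x, across two flats) x 27 (y) x 19 high, axis upright; origin: centre of underside. Topmost of the pile at the start, on the brass bar, 57 mm above the bench.
- brass: yellow brass square bar, 16 (x) x 70 (y, long) x 16 high, 0.15 kg; origin: centre of underside. Lies crosswise (about a quarter turn) on the milled part, its underside 41 mm above the bench.
- part: pale milled aluminium part with a pocket in its top, 42 (x) x 60 (y) x 16 high, 0.09 kg; origin: centre of underside. Lies on the set-up block, its underside 25 mm above the bench.
- block: dark grey steel set-up block with holes, 50 (x) x 75 (y) x 25 high, about 0.7 kg; origin: centre of underside. Bottom of the pile, on the bench.
- case: black open case fixed to the bench, 125 (x) x 225 (y) x 42 high, walls 5; origin: centre of underside, x points from its front to its hinge side. Two compartments, each 115 (x) x 105 (y) inside, a 5 mm divider of wall height between them: blue-lined one centred at y = +55, yellow-lined one at y = -55 in the case frame; lined floor 7 above the underside.
- case_lid (a joint): angle of the grey lid, rad: 0 shut, 2.1 fully back (starts 1.75 to 2.05). Hinge along the case's y at x = +62.5, z = 42.5 mm in the case frame. Plate 125 long from hinge to front, 225 wide, 5 thick; lies on the rim when shut. The stiff hinge holds it at any angle; about 1 N at its edge moves it: push it over from behind, then press it down from above.
- lid_lip (a point): middle of the outer edge of the small lip (50 wide, 14 long, 5 thick) that continues the lid past its front edge; 137 mm from the hinge. Its height tells how far open the lid is.
- tray: orange open tray fixed to the bench, 125 (x) x 95 (y) x 22 high, walls and floor 4 thick; origin: centre of underside.
- mat: green mat fixed to the bench, 110 (x) x 100 (y) x 4 thick, with a white outline in its middle, 62 (x) x 80 (y, long) inside; origin: centre of underside.
- bottle: amber oil bottle with a red spout, 44 across, 145 high, standing upright to the robot's right; a bystander. Origin: centre of underside.

How it is judged:
By the outcome, as a careful person would: the job done as asked, in the order asked, and still so for the second after the job is handed in, with the robot touching nothing.
It also fails if it takes over 136 s, if anything falls off the work surface, if the arm or the gripper's body presses on something with over 40 N, if the wrist force passes 120 N, or if a joint passes its speed limit or range.

## Robot

A 6-joint arm with a two-finger parallel gripper is mounted at the origin on a cart in front of the work surface, level with it; the furniture and walls round the work are solid. World frame = base frame: x ahead of the robot, y to its left, z up, the work surface at z = 0. Lengths are in m, angles in degrees, forces in N, time in s.
With the tool pointing down it reaches from about 0.425 to 1.125 m from the base axis. Payload 14.9 kg.
Tool frame: the origin (TCP) lies at the very end of the fingers, on their centre line; the grasp point (between the pads) lies 19 mm behind it; z points along the fingers, y is the line along which they close (so a half turn about z gives the same grasp; the last joint's range is limited). The gripper opens to 91 mm and grips with 3 to 60 N. Pads are 32 mm wide; open, the fingers measure 118 mm over their backs; the gripper's body (76 mm by 178 mm) begins 60 mm behind the grasp point.
Start: joints at [-78.799, 21.709, 99.362, -0, 58.929, -1.908], TCP at [0.159, -0.682, 0.214] pointing down, gripper open.
Joint ranges: [-158.91, 158.91], [-42.39, 125.64], [0.06, 152.35], [-60.88, 240.88], [17.5, 164.5], [-176.32, 176.32]. Speed limits (degrees/s): [108.29, 108.29, 136.94, 180, 180, 180].

## Interface

Orientations are given as a 3x3 rotation matrix whose columns are the frame's x, y, z axes.
In Python, from plant import readout, optics, manip, spot_in, regions_of gives the robot as it stands.
- The arm moves only by the tool servo_tool, never from a script. Its argument "deltas" is a list of rows, each a list of 5 numbers: the opening, from 0 (shut) to 1 (fully open), then the shift along the tool's x, y, z in mm, then the turn about the tool's z in degrees. In form: [[grip, x, y, z, roll], ...]. A call has 1 to 10 rows; each row is the pose to reach, as a shift and turn from the pose commanded when the call began, along the tool's axes at that moment; what a row does not reach only later rows make up. A row lasts 1/8 s, in which the tool goes at most 62.5 mm and 10.7 degrees, less where a joint would pass 70% of its speed; a pose out of reach is approached as far as the arm can. A call with a gripper value outside its range is refused whole. The fingers move at their own pace and stop on an object; "newtons" is the grip in N (left out, the last holds). Time passes only in rows, so rows that repeat a pose let the fingers close. It gives the time, the measured TCP pose, the force, the opening and the grip force at its end, in the units of the state.
- readout.read_state(): the state, without advancing time (a new reading comes with each control period).
- optics.snapshot(name): name is "scene" or "top"; returns the picture (384x512x3 uint8, red, green, blue); there is no depth.
- optics.camera_model(name): a dict with "vfov" (degrees; the focal length in pixels is half the picture's height over the tangent of half this angle, whatever the lens; pixels are square), "cx", "cy" (the principal point, pixels), "rvec" (rotation vector, rad) and "tvec" (3), from world to camera coordinates, as OpenCV has them. Camera axes: x right, y down, z forward; pixel columns grow to the right and rows downward; lengths in m; the calibration is good to about 2 mm. A picture is of the moment at which its call begins. camera_model takes no time and is no camera call.
- manip.close_job(): hands the job in; it is judged then, once.
Trained networks look in the newest picture that a camera, given by its name, has taken for a name from the list of things; names that differ only in an ending like _2 or _b are one class to them, and where a whole thing is asked for, a point or a joint stands for the part that bears it (a point fixed in the world has none). Each returns a list of dicts, best first, with "score" (0 to 1); they miss things now and then, are a little off and sometimes report something else, mostly with a low value. They report only what shows in the picture. A call takes as long as a camera call.
- spot_in(thing, camera): "point" ([column, row] in pixels, amid what is visible of it).
- regions_of(thing, camera): "mask" (384x512 bool, what is visible of it) and "point" ([column, row] in pixels, amid what is visible of it).
The state is a dict: "clock": time; "q": joint angles; "qvel": joint speeds; "joint_torque": joint torques, N m; "tool_pos": TCP position; "tcp_rot": TCP orientation; "wrist_force": force on the tool from outside, world axes, zero at the start; "ft_torque": the same for the moment, N m; "grip_width": opening from 0.0 (shut) to 1.0 (fully open); "grasp_force": force on a finger pad.
Only numpy, scipy, OpenCV 4.12 (cv2) and the standard library are available. Lean on these libraries where they do the work, as an engineer would, in place of code of your own. Each camera call takes 0.05 s, during which the arm holds its last target. There are 200 camera calls.

## Working session

There is one attempt and no reset: what is moved stays moved. The work goes in short steps, Python scripts to look and compute and a tool call to move; the robot and the scene stay as the last step left them, time stands still between calls to the robot, and variables do not carry over. Pictures are saved under pics/ and viewed, at most 16 in all, crops included, and the job is handed in when it is done.

Besides the shell and the picture viewer there is one more tool, called after "Call:" as name(argument=value, ...), one argument or row to a line, values as JSON. servo_tool: Moves the arm, as the interface text tells. Its arguments: {"type":"object","properties":{"deltas":{"type":"array","items":{"type":"array","items":{"type":"number"}}},"newtons":{"type":"number"}},"required":["deltas"]}

```bash
ls; mkdir -p pics; cat > h.py <<'E'
import numpy as np,cv2
from plant import readout, optics, manip, spot_in, regions_of
def cam(n):
    m=optics.camera_model(n);f=192/np.tan(np.radians(m['vfov']/2))
    K=np.array([[f,0,m['cx']],[0,f,m['cy']],[0,0,1.]]);return K,np.array(m['rvec'],float),np.array(m['tvec'],float),m
def proj(n,P):
    K,r,t,_=cam(n);return cv2.projectPoints(np.array(P,float).reshape(-1,1,3),r,t,K,None)[0].reshape(-1,2)
def back(n,uv,z):
    K,r,t,_=cam(n);R=cv2.Rodrigues(r)[0];uv=np.array(uv,float).reshape(-1,2)
    d=(np.linalg.inv(K)@np.c_[uv,np.ones(len(uv))].T).T@R;c=-R.T@t
    return c+d*((z-c[2])/d[:,2])[:,None]
def save(n,name):
    im=optics.snapshot(n);cv2.imwrite(f'pics/{name}.png',cv2.cvtColor(im,cv2.COLOR_RGB2BGR));return im
E
python3 - <<'E'
from h import *
a=save('scene','s0');b=save('top','t0')
cv2.imwrite('pics/both.png',cv2.resize(np.hstack([a,b])[:,:,::-1],(800,300)))
for n in('scene','top'):print(cam(n)[3],-cv2.Rodrigues(cam(n)[1])[0].T@cam(n)[2])
for th in ['nut','brass','part','block','case','case_lid','lid_lip','tray','mat','bottle']:
    for n in('scene','top'):print(th,n,[(np.round(x['point']),round(x['score'],2)) for x in spot_in(th,n)][:2])
E
```

```text
pics
{'vfov': 43.36386496455496, 'cx': 253.53198761906174, 'cy': 194.42801517466685, 'rvec': array([ 0.86383801, -2.47830992,  1.16457207]), 'tvec': array([0.3426843 , 0.28712847, 1.2825512 ])} [-0.21822746  0.84715984  1.03899463]
{'vfov': 55.42206279796884, 'cx': 253.71181765571623, 'cy': 188.73302114310772, 'rvec': array([ 2.15867777, -2.18607674,  0.05653657]), 'tvec': array([-0.05644215,  0.50694312,  1.30589419])} [ 0.40723411 -0.0921618   1.33835841]
nut scene [(array([262., 186.]), 0.6)]
nut top []
brass scene [(array([198., 226.]), 0.44)]
brass top [(array([276., 188.]), 0.48), (array([273., 195.]), 0.18)]
part scene [(array([262., 197.]), 0.51)]
part top [(array([275., 194.]), 0.55)]
block scene [(array([165., 294.]), 0.63), (array([295., 132.]), 0.49)]
block top [(array([263., 196.]), 0.46)]
case scene []
case top [(array([203., 182.]), 0.83), (array([331., 202.]), 0.26)]
case_lid scene [(array([188., 210.]), 0.7)]
case_lid top [(array([202., 166.]), 0.79), (array([279., 185.]), 0.57)]
lid_lip scene [(array([186., 208.]), 0.85)]
lid_lip top [(array([196., 167.]), 0.57)]
tray scene [(array([203., 226.]), 0.71), (array([163., 293.]), 0.63)]
tray top [(array([145., 196.]), 0.88), (array([261., 197.]), 0.55)]
mat scene [(array([299., 174.]), 0.58)]
mat top []
bottle scene [(array([294., 131.]), 0.66), (array([163., 292.]), 0.2)]
bottle top [(array([375., 156.]), 0.46)]
```

View pics/s0.png

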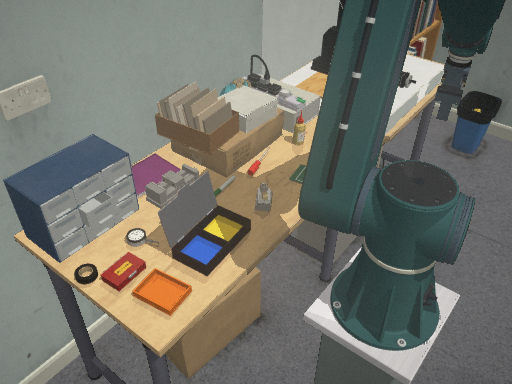

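View pics/t0.png

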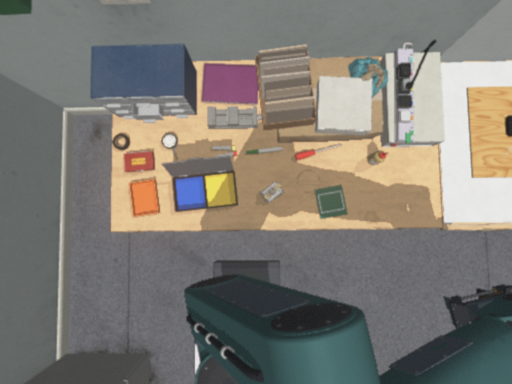

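```bash
python3 - <<'E'
from h import *
s=cv2.imread('pics/s0.png');t=cv2.imread('pics/t0.png')
def c(im,u,v,w,h,k):return cv2.resize(im[v:v+h,u:u+w],None,fx=k,fy=k,interpolation=cv2.INTER_CUBIC)
a=np.hstack([c(s,235,170,50,50,8),c(t,250,168,50,50,8)])
b=np.hstack([c(t,120,145,125,75,4),c(t,310,180,50,50,6)])
b=np.vstack([b]);W=np.zeros((700,800,3),np.uint8);W[:400]=a;W[400:700,:500]=b[:, :500] ;W[400:700,500:800]=b[:,500:800]
cv2.imwrite('pics/c0.png',cv2.resize(W,(685,600)))
for th,z in [('tray',.022),('mat',.004),('case',.042),('bottle',.14),('part',.041),('brass',.057),('block',.025),('nut',.076)]:
  for n in('scene','top'):
    for r in regions_of(th,n)[:2]:
      m=r['mask'].astype(np.uint8);q=cv2.minAreaRect(cv2.findNonZero(m));
      B=back(n,cv2.boxPoints(q),z)[:,:2]
      print(th,n,round(r['score'],2),m.sum(),np.round(r['point'],1),np.round(back(n,[r['point']],z)[0],3),'box',np.round(B.mean(0),3),np.round(np.linalg.norm(np.diff(B,axis=0),axis=1)[:2],3), np.round(np.degrees(np.arctan2(*(B[1]-B[0])[::-1])),1))
E
```

```text
tray scene 0.82 1648 [162.9 290.7] [0.469 0.347 0.022] box [0.474 0.348] [0.116 0.163] -63.3
tray top 0.83 920 [145.5 198.4] [0.476 0.33  0.022] box [0.48  0.336] [0.1   0.127] -83.7
mat scene 0.52 178 [300.8 174.8] [ 0.478 -0.323  0.004] box [ 0.485 -0.325] [0.1   0.052] -76.7
mat top 0.9 852 [332.8 202.8] [ 0.452 -0.349  0.004] box [ 0.458 -0.342] [0.104 0.111] -80.4
case scene 0.86 5285 [200.1 225.6] [0.548 0.117 0.042] box [0.562 0.101] [0.338 0.343] -78.8
case top 0.85 3324 [202.5 182.1] [0.531 0.119 0.042] box [0.53  0.127] [0.254 0.189] -84.0
bottle scene 0.74 306 [298.1 130.5] [ 0.535 -0.373  0.14 ] box [ 0.535 -0.373] [0.043 0.18 ] -140.9
bottle scene 0.43 5265 [200.9 227.1] [0.467 0.191 0.14 ] box [0.483 0.177] [0.287 0.326] -83.3
bottle top 0.73 1010 [202.3 167.1] [0.571 0.104 0.14 ] box [0.577 0.123] [0.229 0.057] -84.4
bottle top 0.7 199 [374.2 156.1] [ 0.599 -0.463  0.14 ] box [ 0.596 -0.47 ] [0.062 0.04 ] -64.2
part top 0.73 999 [197.  166.5] [0.587 0.139 0.041] box [0.591 0.138] [0.248 0.06 ] -84.8
part top 0.69 65 [278.3 193.7] [ 0.486 -0.15   0.041] box [ 0.495 -0.13 ] [0.053 0.039] -55.2
brass scene 0.49 22 [263.6 197.7] [ 0.468 -0.091  0.057] box [ 0.472 -0.101] [0.01  0.025] -141.2
block scene 0.69 109 [260.7 207.9] [ 0.467 -0.076  0.025] box [ 0.467 -0.102] [0.09  0.056] -93.4
nut scene 0.55 50 [263.1 185. ] [ 0.494 -0.121  0.076] box [ 0.485 -0.112] [0.022 0.035] -141.2
```

View pics/c0.png

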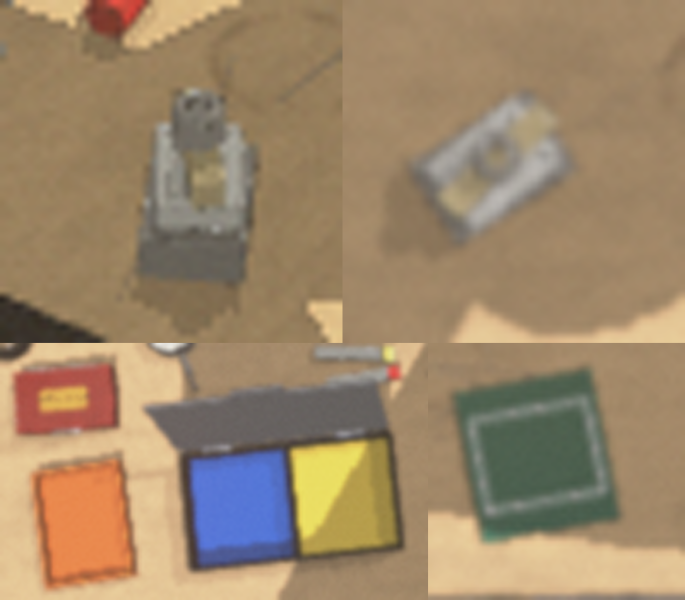

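```bash
cat >> h.py <<'E'
def boxw(c,yaw,sx,sy,z0,z1):
    a=np.radians(yaw);R=np.array([[np.cos(a),-np.sin(a)],[np.sin(a),np.cos(a)]])
    p=np.array([[-1,-1],[1,-1],[1,1],[-1,1]])*[sx/2,sy/2]@R.T+c
    return np.r_[np.c_[p,[z0]*4],np.c_[p,[z1]*4]]
def draw(im,n,P,col,k,o):
    q=np.round(((proj(n,P)-o+.5)*k)*8).astype(int)
    for i in range(4):
        for a,b in((i,(i+1)%4),(i+4,(i+1)%4+4),(i,i+4)):cv2.line(im,q[a].tolist(),q[b].tolist(),col,1,cv2.LINE_AA,3)
E
python3 - <<'E'
from h import *
s=cv2.imread('pics/s0.png');t=cv2.imread('pics/t0.png')
def seg(im,lo,hi,roi,n,z,k=6):
    u,v,w,h=roi;c=cv2.resize(im[v:v+h,u:u+w],None,fx=k,fy=k,interpolation=cv2.INTER_CUBIC)
    m=cv2.inRange(cv2.cvtColor(c,cv2.COLOR_BGR2HSV),lo,hi)
    m=cv2.morphologyEx(m,cv2.MORPH_CLOSE,np.ones((5,5)))
    cs=max(cv2.findContours(m,0,2)[0],key=cv2.contourArea).reshape(-1,2)
    p=back(n,(cs+.5)/k-.5+[u,v],z)[:,:2].astype(np.float32)*1000
    r=cv2.minAreaRect(p);B=cv2.boxPoints(r);print(n,np.round(r[0],1),np.round(r[1],1),round(r[2],1))
seg(t,(3,120,80),(15,255,255),(120,170,50,55),'top',.022)
seg(s,(3,150,80),(14,255,255),(120,260,85,60),'scene',.022)
seg(t,(45,60,20),(95,255,120),(305,175,55,55),'top',.004)
seg(t,(20,120,60),(33,255,255),(170,165,72,50),'top',.007)
seg(t,(100,120,60),(130,255,255),(170,165,72,50),'top',.007)
seg(s,(20,120,60),(33,255,255),(170,200,90,80),'scene',.007)
# pile
uv=[(260.6,192.1),(275.9,181.9),(283.9,192.1),(267.9,203)]
B=back('top',uv,.03);print(B,B.mean(0))
c=B.mean(0)[:2];e=(B[1]-B[0]+B[2]-B[3])[:2];yaw=np.degrees(np.arctan2(e[1],e[0]))-90;print(yaw)
out=[]
for n,im,o in(('scene',s,(238,168)),('top',t,(247,166))):
    g=cv2.resize(im[o[1]:o[1]+50,o[0]:o[0]+50],None,fx=8,fy=8,interpolation=cv2.INTER_CUBIC)
    g0=g.copy()
    draw(g,n,boxw(c,yaw,.05,.075,0,.025),(255,0,0),8,o)
    draw(g,n,boxw(c,yaw,.042,.06,.025,.041),(0,0,255),8,o)
    draw(g,n,boxw(c,yaw,.016,.07,.041,.057),(0,255,255),8,o)
    draw(g,n,boxw(c,yaw,.024,.027,.057,.076),(0,255,0),8,o)
    out.append(np.vstack([g,cv2.convertScaleAbs(g0,alpha=1.5,beta=-80)]))
cv2.imwrite('pics/c1.png',cv2.resize(np.hstack(out),(600,600)))
E
```

```text
top [480.2 336.7] [129.  101.4] 8.0
scene [471.9 347.2] [136.6 106.2] 8.1
top [ 404.8 -316.2] [21.1  6.9] 87.1
top [507.   61.6] [117.9 106.7] 5.7
top [496.8 171.4] [111.  101.4] 5.4
scene [515.3  52.4] [97.5 85.5] 5.9
[[ 0.49286954 -0.08765675  0.03      ]
 [ 0.52883459 -0.14305518  0.03      ]
 [ 0.49176326 -0.1710705   0.03      ]
 [ 0.45346038 -0.11324522  0.03      ]] [ 0.49173194 -0.12875691  0.03      ]
-146.73754364859792
```

View pics/c1.png

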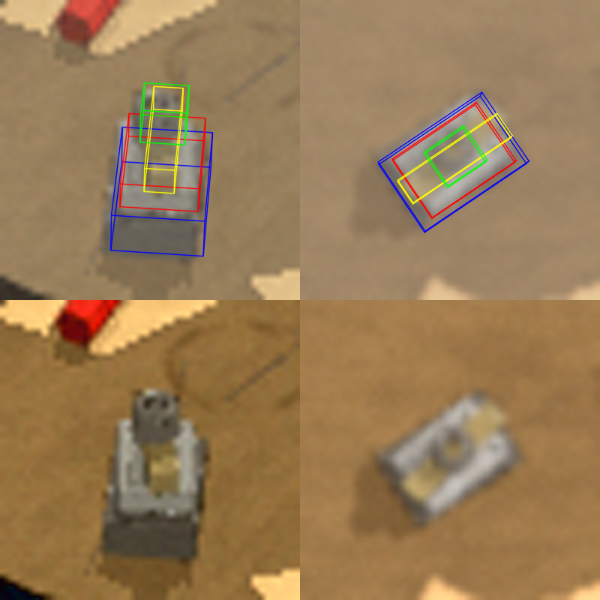

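```bash
cat > fit.py <<'E'
from h import *
def view(name,boxes,rois,k,size):
    out=[]
    for n,f,o,w in rois:
        im=cv2.imread(f);g=cv2.resize(im[o[1]:o[1]+w[1],o[0]:o[0]+w[0]],None,fx=k,fy=k,interpolation=cv2.INTER_CUBIC)
        g=cv2.convertScaleAbs(g,alpha=1.4,beta=-60)
        for b,c in boxes:draw(g,n,boxw(*b),c,k,o)
        out.append(g)
    cv2.imwrite(name,cv2.resize(np.hstack(out),size))
E
python3 - <<'E'
from fit import *
t=cv2.imread('pics/t0.png').astype(float)
c=t[172:208,255:292];sat=c[...,2]*.5+c[...,1]*.5-c[...,0]
print(np.round(sat[6:32,2:34]).astype(int))
uv=[(315.25,190.2),(341.5,185.4),(347,214.1),(321.1,218.4)]
B=back('top',uv,.004)[:,:2];print(B,B.mean(0));e=B[0]-B[1]+B[3]-B[2];my=np.degrees(np.arctan2(e[1],e[0]))-90;print(my)
view('pics/c2.png',[((B.mean(0),my,.11,.1,0,.004),(0,0,255)),((B.mean(0),my,.062,.08,.004,.004),(0,255,255)),
 (((.480,.336),8,.125,.095,0,.022),(255,0,0)),(((.502,.1165),5.4,.125,.225,0,.042),(0,255,0)),(((.502,.1165),5.4,.115,.215,.007,.007),(255,0,255))],
 [('top','pics/t0.png',(125,160),(125,70)),('top','pics/t0.png',(305,160),(60,70))],4,(740,280))
E
```

```text
[[46 46 45 46 46 46 46 46 45 46 46 46 46 46 46 46 46 44 44 44 44 43 42 42
  42 44 44 42 44 42 42 43]
 [45 46 46 45 45 44 45 46 44 45 46 47 46 46 46 45 45 44 44 44 44 44 44 44
  44 42 44 44 44 44 43 43]
 [46 46 46 43 44 44 44 44 45 46 46 46 46 46 45 46 45 44 42 40 43 44 45 44
  43 43 44 46 46 44 44 44]
 [45 47 44 44 44 44 43 44 44 45 46 46 45 44 45 44 41 40 32 24 28 38 43 42
  40 40 42 44 44 45 44 44]
 [44 44 44 45 44 43 45 46 44 44 44 46 45 46 45 41 30 22 15 12 16 32 38 39
  41 43 45 45 45 44 43 42]
 [44 44 46 44 44 46 46 44 46 45 46 45 46 44 38 26 13 10  8 12 22 34 37 38
  42 44 44 44 45 43 42 40]
 [46 44 46 44 46 44 44 46 46 44 45 46 42 32 21 12  7  8 12 23 36 40 38 36
  44 45 44 44 43 43 42 42]
 [46 47 46 45 46 46 45 46 46 46 44 41 32 16 10  8  7 13 24 36 44 44 38 37
  39 43 44 43 40 41 40 42]
 [45 46 46 44 46 46 46 46 46 42 33 22 14 11  8  8 10 23 36 44 44 45 41 37
  40 44 44 41 41 42 42 41]
 [46 45 45 46 46 46 46 45 40 30 18 11  8  8  8  8 14 28 38 42 45 42 34 26
  30 41 44 44 44 45 45 43]
 [46 46 46 48 47 46 44 34 24 14  9  9  9  6  8 12 12 18 30 40 40 32 18 12
  20 34 42 45 44
[... 979 characters left out ...]
34 40 43 43 43
  42 43 44 43 43 44 42 43]
 [39 38 38 38 38 38 31 19 16 25 25 14  8 10  8 10 19 31 40 44 44 44 44 44
  42 44 42 44 44 43 43 44]
 [40 40 38 38 38 38 36 25 15 12 12  8  8 10 17 27 36 42 43 44 43 42 44 43
  44 44 44 44 44 45 45 42]
 [38 39 38 38 38 36 37 34 23 13 10 10 12 18 32 40 44 45 44 42 42 43 44 45
  45 44 46 44 44 44 44 44]
 [38 39 39 38 38 38 38 38 30 18 12 21 30 34 42 44 43 45 43 43 44 43 44 44
  44 46 45 46 46 45 44 44]
 [38 37 38 38 38 39 38 38 34 26 24 34 40 42 44 43 44 44 43 44 44 43 44 44
  47 46 44 44 46 45 46 45]]
[[ 0.49887097 -0.2868753 ]
 [ 0.51512505 -0.38259508]
 [ 0.41059214 -0.39932515]
 [ 0.39615829 -0.30551427]] [ 0.45518661 -0.34357745]
9.197249575555091
```

View pics/c2.png

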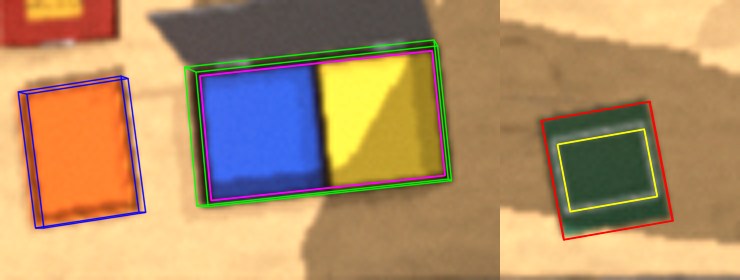

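```bash
python3 - <<'E'
from fit import *
B=back('top',[(267.3,196.4),(278.2,185.7)],.057)[:,:2];d=B[1]-B[0];by=np.degrees(np.arctan2(d[1],d[0]))-90
N=back('top',[(272.2,190.6)],.070)[0,:2];N2=back('scene',[(238+157/6,168+(396-300)/6)],.076)[0,:2]
print(B.mean(0),by,N,N2)
bc=B.mean(0)
view('pics/c3.png',[((bc,by,.016,.07,.041,.057),(0,255,255)),((N,by,.024,.027,.057,.076),(0,255,0)),(((.490,-.127),33.5,.042,.06,.025,.041),(0,0,255)),(((.490,-.127),33.5,.05,.075,0,.025),(255,0,0))],
 [('scene','pics/s0.png',(238,168),(50,50)),('top','pics/t0.png',(247,166),(50,50))],8,(800,400))
E
```

```text
[ 0.49424382 -0.13045119] -136.26601147618442 [ 0.49494    -0.12816356] [ 0.49400944 -0.12759943]
```

View pics/c3.png

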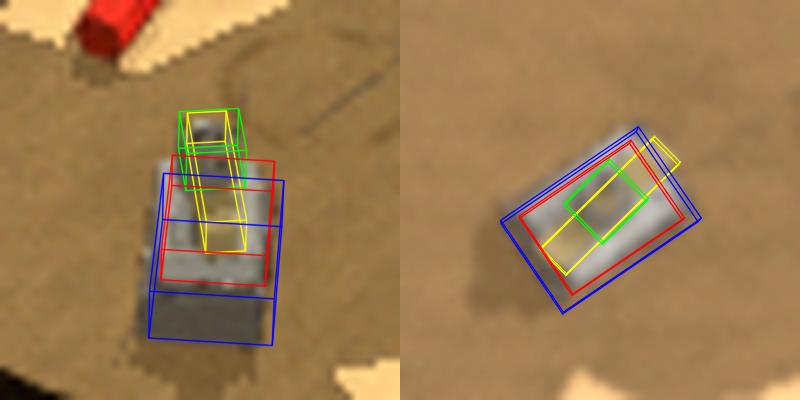

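```bash
cat > go.py <<'E'
import sys
from h import *
# args: x y z (m) closing-angle deg ; prints tool deltas
x,y,z,a=map(float,sys.argv[1:5])
s=readout.read_state();R=np.array(s['tcp_rot']).reshape(3,3);p=np.array(s['tool_pos'])
d=R.T@(np.array([x,y,z])-p)*1000
cur=np.degrees(np.arctan2(R[1,1],R[0,1]));r=(cur-a+90)%180-90
print('t',s['clock'],'pos',np.round(p,4),'close-ang',round(cur,2),'tilt',np.round(R[:,2],3),'q6',np.round(s['q'][5],1),'grip',s['grip_width'],s['grasp_force'],'F',np.round(s['wrist_force'],1))
print('delta',np.round(d,1),'roll',round(r,2))
E
python3 go.py .4945 -.128 .150 43.7;python3 -c "
from h import *
print(back('top',[(374.2,156.1)],.07),back('scene',[(298.1,130.5)],.07))"
```

```text
t 1.9 pos [ 0.1588 -0.6818  0.2139] close-ang -76.89 tilt [-0. -0. -1.] q6 -1.9 grip 1.0028160900290448 0.0 F [ 0.3  0.6 -0.4]
delta [ 452.6 -463.2   63.9] roll 59.41
[[ 0.61044061 -0.48434078  0.07      ]] [[ 0.59324539 -0.46765343  0.07      ]]
```

Call:
servo_tool(
  deltas=[
    [1,45,-46,0,6],
    [1,90,-92,0,12],
    [1,135,-138,0,18],
    [1,180,-184,0,24],
    [1,225,-230,0,30],
    [1,270,-276,0,36],
    [1,315,-322,10,42],
    [1,360,-368,20,48],
    [1,405,-414,30,54],
    [1,452.6,-463.2,50,59.4],
  ],
  newtons=15,
)

```text
clock: 3.15
tool_pos: [0.4821, -0.1491, 0.1713]
tcp_rot: [[0.689, -0.725, 0.002], [-0.725, -0.689, -0.001], [0.002, -0.001, -1.0]]
wrist_force: [-0.1, -0.7, -0.3]
grip_width: 1.001
grasp_force: 0.0
```

```bash
python3 go.py .4945 -.128 .059 43.7
```

```text
t 3.15 pos [ 0.4821 -0.1491  0.1713] close-ang -136.48 tilt [ 0.002 -0.001 -1.   ] q6 116.6 grip 1.0006810354834996 0.0 F [-0.1 -0.7 -0.3]
delta [ -6.9 -23.4 112.3] roll -0.18
```

Call:
servo_tool(
  deltas=[
    [1,0,0,0,0],
    [1,0,0,0,0],
  ],
)

```text
clock: 3.4
tool_pos: [0.4807, -0.1509, 0.171]
tcp_rot: [[0.692, -0.722, -0.0], [-0.722, -0.692, -0.0], [-0.0, 0.0, -1.0]]
wrist_force: [0.4, -1.5, -0.0]
grip_width: 0.999
grasp_force: 0.0
```

```bash
python3 go.py .4945 -.128 .059 43.7; python3 - <<'E'
from h import *
a=save('scene','s1');b=save('top','t1')
g=np.hstack([cv2.resize(x[v:v+60,u:u+60],(400,400),interpolation=cv2.INTER_CUBIC) for x,u,v in((a,232,158),(b,242,160))])
cv2.imwrite('pics/c4.png',g[:,:,::-1])
E
```

```text
t 3.4 pos [ 0.4807 -0.1509  0.171 ] close-ang -136.2 tilt [-0. -0. -1.] q6 116.1 grip 0.99919714055064 0.0 F [ 0.4 -1.5 -0. ]
delta [ -7.  -25.8 112. ] roll 0.1
```

View pics/c4.png

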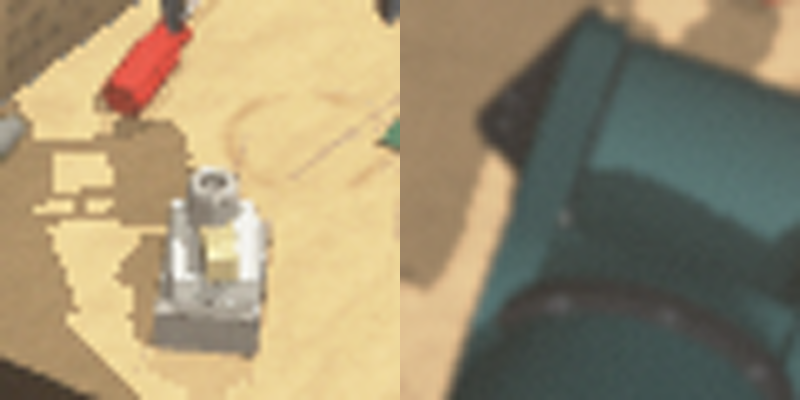

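Call:
servo_tool(
  deltas=[
    [1,-7,-25.8,20,0],
    [1,-7,-25.8,60,0],
    [1,-7,-25.8,100,0],
    [1,-7,-25.8,111,0],
    [0.5,-7,-25.8,111,0],
    [0.2,-7,-25.8,111,0],
    [0.1,-7,-25.8,111,0],
    [0.1,-7,-25.8,111,0],
    [0.1,-7,-25.8,111,0],
    [0.1,-7,-25.8,111,0],
  ],
)

```text
clock: 4.75
tool_pos: [0.4946, -0.1279, 0.06]
tcp_rot: [[0.691, -0.723, 0.0], [-0.723, -0.691, -0.0], [0.0, -0.0, -1.0]]
wrist_force: [1.0, -1.2, 0.3]
grip_width: 0.376
grasp_force: 0.0
```

```bash
python3 go.py .4945 -.128 .150 43.7
```

```text
t 4.75 pos [ 0.4946 -0.1279  0.06  ] close-ang -136.29 tilt [ 0. -0. -1.] q6 119.2 grip 0.3763312223430444 0.0 F [ 1.  -1.2  0.3]
delta [ -0.    0.2 -90. ] roll 0.01
```

Call:
servo_tool(
  deltas=[
    [0.0,0,0,0,0],
    [0.0,0,0,0,0],
    [0.0,0,0,0,0],
    [0.0,0,0,0,0],
    [0.0,0,0,0,0],
  ],
)

```text
clock: 5.38
tool_pos: [0.4946, -0.1279, 0.0599]
tcp_rot: [[0.691, -0.723, -0.0], [-0.723, -0.691, 0.0], [-0.0, -0.0, -1.0]]
wrist_force: [-0.1, 1.3, 1.1]
grip_width: 0.262
grasp_force: 15.0
```

```bash
python3 go.py .497 .062 .110 95.4
```

```text
t 5.375 pos [ 0.4946 -0.1279  0.0599] close-ang -136.29 tilt [-0.  0. -1.] q6 119.2 grip 0.26198036859614016 15.000073055866729 F [-0.1  1.3  1.1]
delta [-135.6 -133.   -50.1] roll -51.69
```

Call:
servo_tool(
  deltas=[
    [0,0,0,-30,0],
    [0,0,0,-60,0],
    [0,-25,-25,-70,-9],
    [0,-50,-50,-70,-18],
    [0,-75,-75,-70,-27],
    [0,-105,-102,-70,-36],
    [0,-135.6,-133,-60,-45],
    [0,-135.6,-133,-60,-51.7],
    [0,-135.6,-133,-60,-51.7],
  ],
)

```text
clock: 6.5
tool_pos: [0.4968, 0.0623, 0.1198]
tcp_rot: [[0.996, 0.094, -0.0], [0.094, -0.996, -0.0], [-0.0, 0.0, -1.0]]
wrist_force: [-0.5, -0.0, -0.4]
grip_width: 0.264
grasp_force: 15.0
```

```bash
python3 go.py .497 .062 .0105 95.4; python3 - <<'E'
from h import *
a=save('scene','s2')
g=cv2.resize(a[150:270,150:310],(800,600),interpolation=cv2.INTER_CUBIC)
cv2.imwrite('pics/c5.png',g[:,:,::-1])
E
```

```text
t 6.5 pos [0.4968 0.0623 0.1198] close-ang -84.58 tilt [-0. -0. -1.] q6 89.1 grip 0.2643988999310794 14.998997366101321 F [-0.5 -0.  -0.4]
delta [  0.2   0.3 109.3] roll 0.02
```

View pics/c5.png

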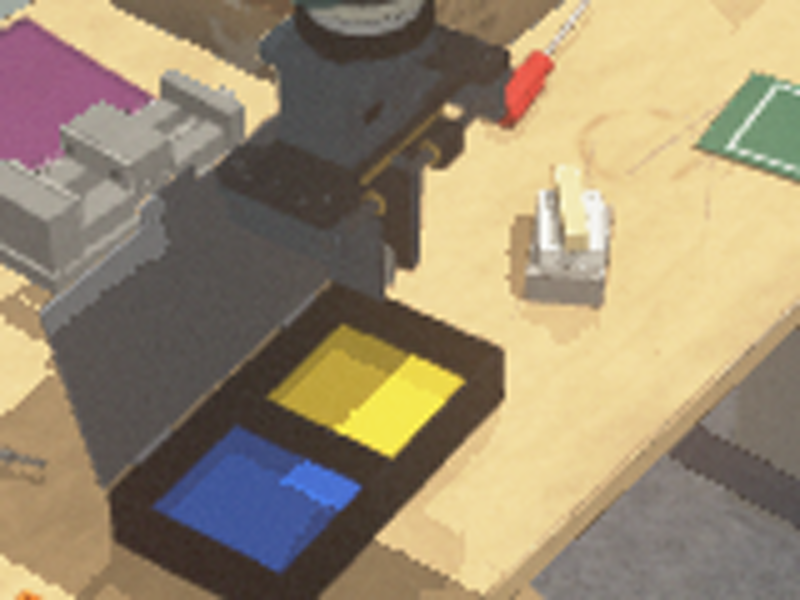

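Call:
servo_tool(
  deltas=[
    [0,0,0,50,0],
    [0,0,0,90,0],
    [0,0,0,104,0],
    [0,0,0,107,0],
    [0,0,0,109.3,0],
    [0,0,0,109.3,0],
  ],
)

```text
clock: 7.3
tool_pos: [0.4977, 0.062, 0.0116]
tcp_rot: [[0.996, 0.094, 0.002], [0.094, -0.996, 0.0], [0.002, 0.0, -1.0]]
wrist_force: [0.9, -0.1, -0.3]
grip_width: 0.266
grasp_force: 15.0
```

Call:
servo_tool(
  deltas=[
    [0,0,0,0,0],
    [0,0,0,0.7,0],
    [0,0,0,0.7,0],
  ],
)

```text
clock: 7.68
tool_pos: [0.497, 0.062, 0.01]
tcp_rot: [[0.996, 0.094, 0.0], [0.094, -0.996, 0.0], [0.0, -0.0, -1.0]]
wrist_force: [-0.3, 0.2, -0.2]
grip_width: 0.261
grasp_force: 15.0
```

Call:
servo_tool(
  deltas=[
    [0,0,0,1,0],
    [0,0,0,1.5,0],
    [0,0,0,1.5,0],
  ],
)

```text
clock: 8.05
tool_pos: [0.4974, 0.0621, 0.0091]
tcp_rot: [[0.996, 0.094, 0.0], [0.094, -0.996, 0.0], [0.0, -0.0, -1.0]]
wrist_force: [-5.4, 0.3, 18.2]
grip_width: 0.264
grasp_force: 15.0
```

```bash
cat >> fit.py <<'E'
E
python3 - <<'E'
from fit import *
# brass fit from s2
bc=(.4942,-.1305);
view('pics/c6.png',[((bc,-136.3,.016,.07,.041,.057),(0,255,255)),(((.493,-.125),33.5,.042,.06,.025,.041),(0,0,255)),(((.492,-.124),33.5,.05,.075,0,.025),(255,0,0))],
 [('scene','pics/s2.png',(238,170),(50,50)),('scene','pics/s2.png',(240,172),(0,50))],12,(600,600))
E
```

```text
Traceback (most recent call last):
  File "fit.py", line 5, in view
    im=cv2.imread(f);g=cv2.resize(im[o[1]:o[1]+w[1],o[0]:o[0]+w[0]],None,fx=k,fy=k,interpolation=cv2.INTER_CUBIC)
                       ~~~~~~~~~~^^^^^^^^^^^^^^^^^^^^^^^^^^^^^^^^^^^^^^^^^^^^^^^^^^^^^^^^^^^^^^^^^^^^^^^^^^^^^^^^
cv2.error: OpenCV(4.12.0) /io/opencv/modules/imgproc/src/resize.cpp:4208: error: (-215:Assertion failed) !ssize.empty() in function 'resize'
```

Call:
servo_tool(
  deltas=[
    [0.28,0,0,-0.5,0],
    [0.4,0,0,-0.5,0],
    [0.55,0,0,-0.5,0],
    [0.6,0,0,-0.5,0],
    [0.6,0,0,-15,0],
    [0.6,0,0,-50,0],
    [0.6,0,0,-90,0],
    [0.6,0,0,-110,0],
  ],
)

```text
clock: 9.05
tool_pos: [0.4979, 0.0621, 0.1213]
tcp_rot: [[0.996, 0.094, 0.003], [0.094, -0.996, 0.0], [0.003, 0.0, -1.0]]
wrist_force: [0.0, 0.2, -0.4]
grip_width: 0.6
grasp_force: 0.0
```

```bash
python3 - <<'E'
from fit import *
bc=(.4942,-.1305);
view('pics/c6.png',[((bc,-136.3,.016,.07,.041,.057),(0,255,255)),(((.493,-.125),33.5,.042,.06,.025,.041),(0,0,255)),(((.492,-.124),33.5,.05,.075,0,.025),(255,0,0))],
 [('scene','pics/s2.png',(238,170),(50,50))],12,(600,600))
E
```

```text
(no output)
```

View pics/c6.png

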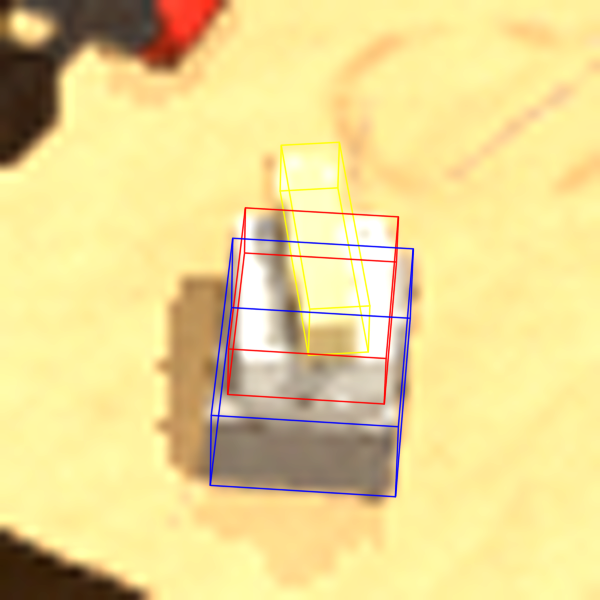

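```bash
python3 go.py .494 -.1295 .044 43.7; python3 - <<'E'
from h import *
save('scene','s3')
for r in regions_of('nut','scene')[:2]:print(r['score'],r['point'],back('scene',[r['point']],.017),r['mask'].sum())
E
```

```text
t 9.05 pos [0.4979 0.0621 0.1213] close-ang -84.59 tilt [ 0.003  0.    -1.   ] q6 89.0 grip 0.6004227114886969 0.0 F [ 0.   0.2 -0.4]
delta [-22.1 190.3  77.3] roll 51.71
0.46 [224.9, 227.8] [[0.50147322 0.0581988  0.017     ]] 44
```

Call:
servo_tool(
  deltas=[
    [0.6,-3,30,0,9],
    [0.6,-7,60,0,18],
    [0.6,-10,90,0,27],
    [0.6,-14,125,0,36],
    [0.6,-17,155,0,45],
    [0.6,-21.3,190.3,20,51.7],
    [0.6,-21.3,190.3,45,51.7],
    [0.6,-21.3,190.3,45,51.7],
  ],
)

```text
clock: 10.15
tool_pos: [0.4922, -0.1293, 0.0718]
tcp_rot: [[0.691, -0.723, -0.004], [-0.723, -0.691, 0.001], [-0.003, 0.002, -1.0]]
wrist_force: [0.2, -0.2, 0.5]
grip_width: 0.602
grasp_force: 0.0
```

```bash
python3 go.py .494 -.1295 .044 43.7
```

```text
t 10.15 pos [ 0.4922 -0.1293  0.0718] close-ang -136.32 tilt [-0.004  0.001 -1.   ] q6 119.0 grip 0.6019213494614304 0.0 F [ 0.2 -0.2  0.5]
delta [ 1.5 -1.2 27.8] roll -0.02
```

Call:
servo_tool(
  deltas=[
    [0.6,0,-0.5,15,0],
    [0.6,0,-0.5,27,0],
    [0.4,0,-0.5,27,0],
    [0.2,0,-0.5,27,0],
    [0.1,0,-0.5,27,0],
    [0,0,-0.5,27,0],
    [0,0,-0.5,27,0],
    [0,0,-0.5,27,0],
  ],
  newtons=20,
)

```text
clock: 11.15
tool_pos: [0.4944, -0.1292, 0.0467]
tcp_rot: [[0.691, -0.723, 0.0], [-0.723, -0.691, -0.0], [0.0, -0.0, -1.0]]
wrist_force: [-0.9, -0.4, 5.7]
grip_width: 0.171
grasp_force: 20.0
```

```bash
python3 go.py .481 .339 .090 98
```

```text
t 11.15 pos [ 0.4944 -0.1292  0.0467] close-ang -136.3 tilt [ 0. -0. -1.] q6 119.0 grip 0.17079363906824443 20.000885725021362 F [-0.9 -0.4  5.7]
delta [-347.7 -313.8  -43.3] roll -54.3
```

Call:
servo_tool(
  deltas=[
    [0,0,0,-30,0],
    [0,0,0,-70,-5],
    [0,-30,-27,-85,-14],
    [0,-70,-63,-85,-23],
    [0,-110,-99,-85,-32],
    [0,-150,-135,-85,-41],
    [0,-195,-176,-85,-50],
    [0,-240,-216,-85,-54.3],
    [0,-290,-262,-85,-54.3],
    [0,-330,-298,-80,-54.3],
  ],
)

```text
clock: 12.4
tool_pos: [0.4812, 0.3175, 0.1266]
tcp_rot: [[0.99, 0.14, 0.0], [0.14, -0.99, 0.0], [0.001, -0.0, -1.0]]
wrist_force: [1.9, -0.5, -1.2]
grip_width: 0.17
grasp_force: 20.0
```

Call:
servo_tool(
  deltas=[
    [0,0,0,0,0],
    [0,0,0,0,0],
  ],
)

```text
clock: 12.65
tool_pos: [0.481, 0.315, 0.126]
tcp_rot: [[0.99, 0.14, -0.001], [0.14, -0.99, -0.001], [-0.001, 0.001, -1.0]]
wrist_force: [0.8, -0.3, -1.7]
grip_width: 0.173
grasp_force: 20.0
```

```bash
python3 go.py .481 .339 .0095 98
```

```text
t 12.65 pos [0.481 0.315 0.126] close-ang -81.95 tilt [-0.001 -0.001 -1.   ] q6 112.9 grip 0.17280898444746115 19.999724328517914 F [ 0.8 -0.3 -1.7]
delta [  3.5 -23.9 116.5] roll 0.05
```

Call:
servo_tool(
  deltas=[
    [0,3.5,-23.9,40,0],
    [0,3.5,-23.9,80,0],
    [0,3.5,-23.9,105,0],
    [0,3.5,-23.9,112,0],
    [0,3.5,-23.9,115,0],
    [0,3.5,-23.9,116.5,0],
    [0,3.5,-23.9,116.5,0],
  ],
)

```text
clock: 13.52
tool_pos: [0.4821, 0.3396, 0.0107]
tcp_rot: [[0.99, 0.139, 0.001], [0.139, -0.99, 0.001], [0.001, -0.0, -1.0]]
wrist_force: [-0.1, 0.9, -1.9]
grip_width: 0.172
grasp_force: 20.0
```

Call:
servo_tool(
  deltas=[
    [0,0,0,0.5,0],
    [0,0,0,1,0],
    [0,0,0,1,0],
  ],
)

```text
clock: 13.9
tool_pos: [0.4819, 0.3397, 0.0098]
tcp_rot: [[0.99, 0.139, 0.0], [0.139, -0.99, 0.0], [0.0, -0.0, -1.0]]
wrist_force: [-3.2, -2.3, 11.0]
grip_width: 0.172
grasp_force: 20.0
```

Contact. Release partially (tray is narrow), rise, and head back for the part.

Call:
servo_tool(
  deltas=[
    [0.2,0,0,-0.3,0],
    [0.3,0,0,-0.3,0],
    [0.4,0,0,-0.3,0],
    [0.4,0,0,-10,0],
    [0.4,0,0,-50,0],
    [0.6,0,0,-100,0],
    [0.75,0,0,-115,0],
    [0.75,0,0,-115,0],
  ],
)

```text
clock: 14.9
tool_pos: [0.4821, 0.3398, 0.125]
tcp_rot: [[0.99, 0.139, 0.002], [0.139, -0.99, 0.001], [0.002, -0.001, -1.0]]
wrist_force: [-0.0, -0.2, -0.3]
grip_width: 0.7
grasp_force: 0.0
```

```bash
python3 go.py .493 -.125 .110 33.5; python3 - <<'E'
from fit import *
a=save('scene','s4')
view('pics/c7.png',[(((.493,-.125),33.5,.042,.06,.025,.041),(0,0,255)),(((.492,-.124),33.5,.05,.075,0,.025),(255,0,0))],
 [('scene','pics/s4.png',(238,170),(50,50)),('scene','pics/s4.png',(140,265),(50,50))],8,(800,400))
E
```

```text
t 14.9 pos [0.4821 0.3398 0.125 ] close-ang -81.99 tilt [ 0.002  0.001 -1.   ] q6 114.9 grip 0.6998466426487961 0.0 F [-0.  -0.2 -0.3]
delta [-54.  461.8  14.5] roll 64.51
```

View pics/c7.png

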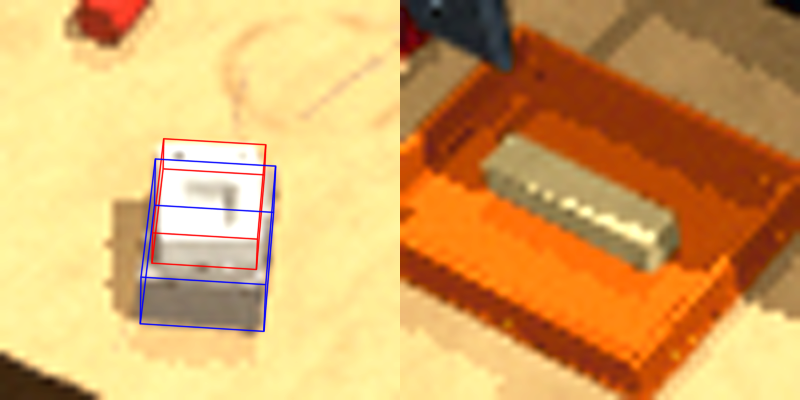

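Call:
servo_tool(
  deltas=[
    [0.75,-6,50,0,0],
    [0.75,-12,105,0,0],
    [0.75,-18,160,0,5],
    [0.75,-25,215,0,14],
    [0.75,-31,270,0,23],
    [0.75,-37,325,0,32],
    [0.75,-44,380,0,41],
    [0.75,-50,430,0,50],
    [0.75,-54,461.8,15,59],
    [0.75,-54,461.8,15,64.5],
  ],
)

```text
clock: 16.2
tool_pos: [0.4909, -0.1269, 0.1065]
tcp_rot: [[0.546, -0.838, -0.004], [-0.838, -0.546, 0.001], [-0.003, 0.003, -1.0]]
wrist_force: [-0.7, 0.5, -0.8]
grip_width: 0.748
grasp_force: 0.0
```

Call:
servo_tool(
  deltas=[
    [0.75,0,0,0,0],
    [0.75,0,0,0,0],
  ],
)

```text
clock: 16.45
tool_pos: [0.4921, -0.1249, 0.1083]
tcp_rot: [[0.554, -0.832, -0.001], [-0.832, -0.554, 0.0], [-0.001, 0.001, -1.0]]
wrist_force: [0.5, 0.5, -0.1]
grip_width: 0.751
grasp_force: 0.0
```

```bash
python3 go.py .491 -.1225 .0285 33.5
```

```text
t 16.45 pos [ 0.4921 -0.1249  0.1083] close-ang -146.34 tilt [-0.001  0.    -1.   ] q6 129.5 grip 0.7505559268481069 0.0 F [ 0.5  0.5 -0.1]
delta [-2.5 -0.5 79.8] roll 0.16
```

Call:
servo_tool(
  deltas=[
    [0.75,-2.5,-0.5,35,0],
    [0.75,-2.5,-0.5,70,0],
    [0.75,-2.5,-0.5,79,0],
    [0.6,-2.5,-0.5,79.5,0],
    [0.5,-2.5,-0.5,79.5,0],
    [0.4,-2.5,-0.5,79.5,0],
    [0.3,-2.5,-0.5,79.5,0],
    [0.3,-2.5,-0.5,79.5,0],
    [0.3,-2.5,-0.5,79.5,0],
  ],
)

```text
clock: 17.58
tool_pos: [0.4923, -0.1232, 0.0305]
tcp_rot: [[0.552, -0.834, 0.002], [-0.834, -0.552, -0.0], [0.001, -0.001, -1.0]]
wrist_force: [-1.2, 0.6, 8.8]
grip_width: 0.468
grasp_force: 19.4
```

```bash
python3 go.py .459 -.342 .100 9.2
```

```text
t 17.575 pos [ 0.4923 -0.1232  0.0305] close-ang -146.49 tilt [ 0.002 -0.    -1.   ] q6 129.8 grip 0.46820465413819834 19.371671676635742 F [-1.2  0.6  8.8]
delta [164.1 148.5 -69.5] roll 24.31
```

Call:
servo_tool(
  deltas=[
    [0.3,0,0,-25,0],
    [0.3,0,0,-60,0],
    [0.3,30,27,-70,4],
    [0.3,65,60,-70,9],
    [0.3,100,92,-70,14],
    [0.3,135,122,-70,19],
    [0.3,164.1,148.5,-60,24.3],
    [0.3,164.1,148.5,-60,24.3],
    [0.3,164.1,148.5,-60,24.3],
  ],
)

```text
clock: 18.7
tool_pos: [0.4581, -0.3414, 0.0896]
tcp_rot: [[0.161, -0.987, -0.0], [-0.987, -0.161, 0.0], [-0.0, 0.0, -1.0]]
wrist_force: [-0.1, -0.7, -0.8]
grip_width: 0.468
grasp_force: 19.4
```

```bash
python3 go.py .459 -.342 .0095 9.2; python3 - <<'E'
from fit import *
save('scene','s5');save('top','t5')
m=((.459,-.342),9.2)
view('pics/c8.png',[((*m,.11,.1,0,.004),(0,0,255)),((*m,.062,.08,.004,.004),(255,0,255)),(((.492,-.124),33.5,.05,.075,0,.025),(255,0,0)),((*m,.042,.06,.075,.091),(255,255,0))],
 [('scene','pics/s4.png',(282,145),(60,60)),('scene','pics/s5.png',(230,165),(60,60))],7,(800,400))
E
```

```text
t 18.7 pos [ 0.4581 -0.3414  0.0896] close-ang -170.76 tilt [-0.  0. -1.] q6 131.7 grip 0.4678750345941522 19.38106209039688 F [-0.1 -0.7 -0.8]
delta [ 0.7 -0.8 80.1] roll 0.04
```

View pics/c8.png

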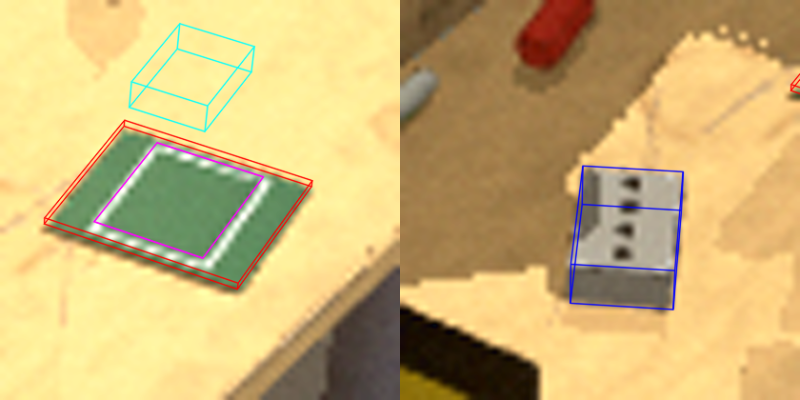

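Call:
servo_tool(
  deltas=[
    [0.3,0.7,0,35,0],
    [0.3,0.7,0,65,0],
    [0.3,0.7,0,75,0],
    [0.3,0.7,0,78,0],
    [0.3,0.7,0,79.5,0],
    [0.3,0.7,0,80.2,0],
    [0.3,0.7,0,80.2,0],
  ],
)

```text
clock: 19.68
tool_pos: [0.4587, -0.3427, 0.0097]
tcp_rot: [[0.16, -0.987, 0.001], [-0.987, -0.16, -0.0], [0.001, -0.001, -1.0]]
wrist_force: [0.1, -1.4, -1.1]
grip_width: 0.469
grasp_force: 19.4
```

Call:
servo_tool(
  deltas=[
    [0.3,0,0,0.7,0],
    [0.3,0,0,1.2,0],
    [0.3,0,0,1.2,0],
  ],
)

```text
clock: 20.05
tool_pos: [0.4589, -0.3428, 0.0091]
tcp_rot: [[0.16, -0.987, 0.001], [-0.987, -0.16, -0.0], [0.001, -0.0, -1.0]]
wrist_force: [-3.4, 3.3, 16.1]
grip_width: 0.464
grasp_force: 19.7
```

Contact; release and rise, then back over the block.

Call:
servo_tool(
  deltas=[
    [0.48,0,0,-0.4,0],
    [0.6,0,0,-0.4,0],
    [0.75,0,0,-0.4,0],
    [0.75,0,0,-12,0],
    [0.75,0,0,-50,0],
    [0.8,0,0,-95,0],
    [0.8,0,0,-95,0],
  ],
)

```text
clock: 20.92
tool_pos: [0.4602, -0.3439, 0.1069]
tcp_rot: [[0.16, -0.987, 0.005], [-0.987, -0.16, -0.004], [0.004, -0.004, -1.0]]
wrist_force: [0.0, 0.4, -0.3]
grip_width: 0.8
grasp_force: 0.0
```

```bash
python3 go.py .493 -.123 .090 33.5
```

```text
t 20.925 pos [ 0.4602 -0.3439  0.1069] close-ang -170.79 tilt [ 0.005 -0.004 -1.   ] q6 131.7 grip 0.8001721482278736 0.0 F [ 0.   0.4 -0.3]
delta [-212.8  -67.7   16.2] roll -24.29
```

Call:
servo_tool(
  deltas=[
    [0.85,-45,-14,0,-5],
    [0.85,-90,-28,0,-10],
    [0.85,-135,-43,0,-15],
    [0.85,-180,-57,0,-20],
    [0.85,-212.5,-67.5,16,-24.3],
    [0.85,-212.5,-67.5,16,-24.3],
    [0.85,-212.5,-67.5,16,-24.3],
  ],
)

```text
clock: 21.8
tool_pos: [0.491, -0.1221, 0.087]
tcp_rot: [[0.552, -0.834, -0.0], [-0.834, -0.552, 0.0], [-0.0, 0.0, -1.0]]
wrist_force: [-0.7, 0.2, 0.0]
grip_width: 0.848
grasp_force: 0.0
```

```bash
python3 go.py .493 -.123 .005 33.5;  python3 - <<'E'
from fit import *
save('scene','s6')
m=((.459,-.342),9.2)
view('pics/c9.png',[((*m,.062,.08,.004,.004),(255,0,255)),((*m,.042,.06,.004,.02),(255,255,0)),(((.493,-.123),33.5,.05,.075,0,.025),(255,0,0))],
 [('scene','pics/s6.png',(282,145),(60,60)),('scene','pics/s6.png',(230,165),(60,60))],7,(800,400))
E
```

```text
t 21.8 pos [ 0.491  -0.1221  0.087 ] close-ang -146.51 tilt [-0.  0. -1.] q6 129.9 grip 0.8480678053058491 0.0 F [-0.7  0.2  0. ]
delta [ 1.8 -1.2 82. ] roll -0.01
```

View pics/c9.png

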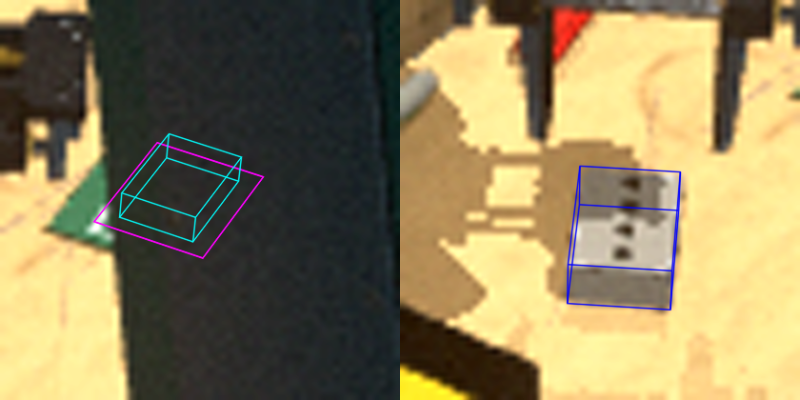

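Block fits the wireframe; go down and grip.

Call:
servo_tool(
  deltas=[
    [0.85,1.8,-1.2,35,0],
    [0.85,1.8,-1.2,70,0],
    [0.85,1.8,-1.2,80,0],
    [0.7,1.8,-1.2,81.5,0],
    [0.5,1.8,-1.2,81.5,0],
    [0.4,1.8,-1.2,81.5,0],
    [0.4,1.8,-1.2,81.5,0],
    [0.4,1.8,-1.2,81.5,0],
    [0.4,1.8,-1.2,81.5,0],
  ],
  newtons=50,
)

```text
clock: 22.98
tool_pos: [0.4937, -0.123, 0.0065]
tcp_rot: [[0.552, -0.834, 0.001], [-0.834, -0.552, -0.001], [0.001, -0.001, -1.0]]
wrist_force: [-1.9, -1.0, 9.1]
grip_width: 0.541
grasp_force: 49.6
```

```bash
python3 go.py .490 .171 .110 95.4
```

```text
t 22.975 pos [ 0.4937 -0.123   0.0065] close-ang -146.48 tilt [ 0.001 -0.001 -1.   ] q6 129.9 grip 0.541383399187213 49.6474689245224 F [-1.9 -1.   9.1]
delta [-247.  -159.4 -103.7] roll -61.88
```

Call:
servo_tool(
  deltas=[
    [0.4,0,0,-25,0],
    [0.4,0,0,-60,0],
    [0.4,0,0,-95,-6],
    [0.4,-35,-23,-112,-15],
    [0.4,-75,-48,-112,-24],
    [0.4,-115,-74,-112,-33],
    [0.4,-155,-100,-112,-42],
    [0.4,-200,-129,-112,-51],
    [0.4,-247,-159.4,-110,-60],
    [0.4,-247,-159.4,-110,-61.9],
  ],
)

```text
clock: 24.22
tool_pos: [0.489, 0.1741, 0.1156]
tcp_rot: [[0.995, 0.101, 0.0], [0.101, -0.995, 0.0], [0.0, -0.0, -1.0]]
wrist_force: [-0.4, -2.1, -7.4]
grip_width: 0.545
grasp_force: 49.6
```

Call:
servo_tool(
  deltas=[
    [0.4,0,0,0,0],
    [0.4,0,0,0,0],
  ],
)

```text
clock: 24.48
tool_pos: [0.4894, 0.1702, 0.1155]
tcp_rot: [[0.996, 0.092, -0.0], [0.092, -0.996, -0.0], [-0.0, 0.0, -1.0]]
wrist_force: [0.7, -0.2, -7.1]
grip_width: 0.546
grasp_force: 49.6
```

```bash
python3 go.py .490 .171 .0135 95.4;  python3 - <<'E'
from fit import *
save('scene','s7')
m=((.502,.1165),5.4)
view('pics/c10.png',[((*m,.125,.225,0,.042),(0,255,0)),((*m,.115,.215,.007,.007),(255,0,255))],
 [('scene','pics/s7.png',(150,160),(110,120)),('scene','pics/s7.png',(282,145),(60,120))],5,(800,560))
E
```

```text
t 24.475 pos [0.4894 0.1702 0.1155] close-ang -84.73 tilt [-0. -0. -1.] q6 101.3 grip 0.5461724545062956 49.63804543018341 F [ 0.7 -0.2 -7.1]
delta [  0.7  -0.7 102. ] roll -0.13
```

View pics/c10.png

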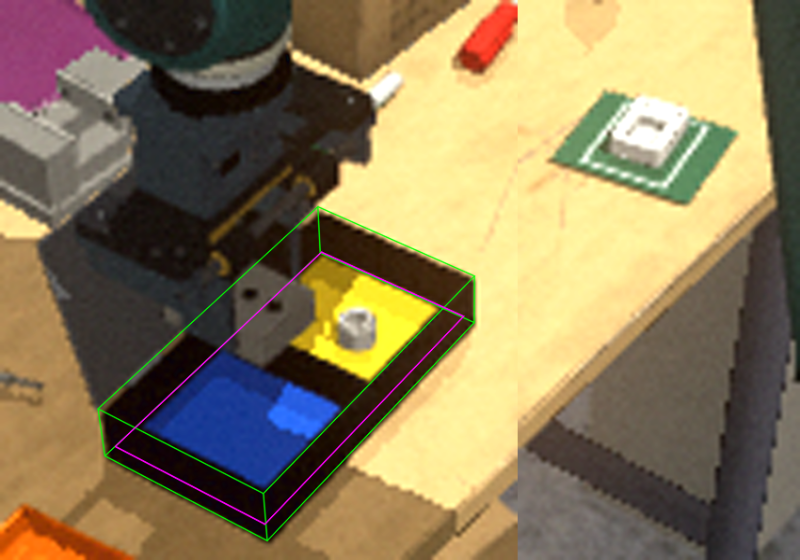

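Call:
servo_tool(
  deltas=[
    [0.4,0.7,-0.7,40,0],
    [0.4,0.7,-0.7,75,0],
    [0.4,0.7,-0.7,93,0],
    [0.4,0.7,-0.7,98,0],
    [0.4,0.7,-0.7,100.5,0],
    [0.4,0.7,-0.7,102,0],
    [0.4,0.7,-0.7,102,0],
    [0.4,0.7,-0.7,102.5,0],
    [0.4,0.7,-0.7,102.5,0],
  ],
)

```text
clock: 25.65
tool_pos: [0.4905, 0.1721, 0.0135]
tcp_rot: [[0.996, 0.094, 0.001], [0.094, -0.996, 0.0], [0.001, -0.0, -1.0]]
wrist_force: [-2.7, 0.1, 3.7]
grip_width: 0.547
grasp_force: 49.6
```

Call:
servo_tool(
  deltas=[
    [0.56,0,0,-0.3,0],
    [0.63,0,0,-0.3,0],
    [0.68,0,0,-0.3,0],
    [0.68,0,0,-12,0],
    [0.68,0,0,-50,0],
    [0.6,0,0,-100,0],
    [0.3,0,0,-150,0],
    [0,0,0,-200,0],
    [0,0,0,-240,0],
    [0,0,0,-240,0],
  ],
)

```text
clock: 26.9
tool_pos: [0.4917, 0.1724, 0.2568]
tcp_rot: [[0.996, 0.094, 0.006], [0.094, -0.996, 0.002], [0.006, -0.001, -1.0]]
wrist_force: [0.1, -0.0, 0.1]
grip_width: 0.193
grasp_force: 0.0
```

```bash
python3 - <<'E'
from h import *
a=save('scene','s8');b=save('top','t8')
c0=np.array([.502,.1165]);A=np.radians(5.4);ex=np.array([np.cos(A),np.sin(A)]);ey=np.array([-ex[1],ex[0]])
for n in('scene','top'):
  for r in spot_in('lid_lip',n)[:2]:print(n,r)
for th in (1.7,1.8,1.9,2.0):
  x=62.5-137*np.cos(th);z=42.5+137*np.sin(th)
  P=np.r_[c0+ex*x/1000,z/1000];print(th,np.round(P,3),proj('scene',P),proj('top',P))
g=np.hstack([cv2.resize(x[v:v+75,u:u+100],(400,300),interpolation=cv2.INTER_CUBIC) for x,u,v in((a,150,160),(b,160,145))])
cv2.imwrite('pics/c11.png',g[:,:,::-1])
print(readout.read_state()['tool_pos'],readout.read_state()['q'])
E
```

```text
scene {'point': [185.4, 208.2], 'score': 0.62}
top {'point': [203.4, 166.8], 'score': 0.84}
1.7 [0.582 0.124 0.178] [[186.51333479 186.81296401]] [[194.1342741  162.33757001]]
1.8 [0.595 0.125 0.176] [[182.8692547  185.83950903]] [[193.88464965 158.32526093]]
1.9 [0.608 0.127 0.172] [[179.38883164 185.2772503 ]] [[193.72248051 154.50044048]]
2.0 [0.621 0.128 0.167] [[176.10893785 185.12566648]] [[193.64885076 150.91117563]]
[0.48951503 0.17172194 0.25200407] [ 1.67567014e+01  2.41047125e+00  1.18719934e+02 -2.51524384e-04
  5.89673504e+01  1.01348354e+02]
```

View pics/c11.png

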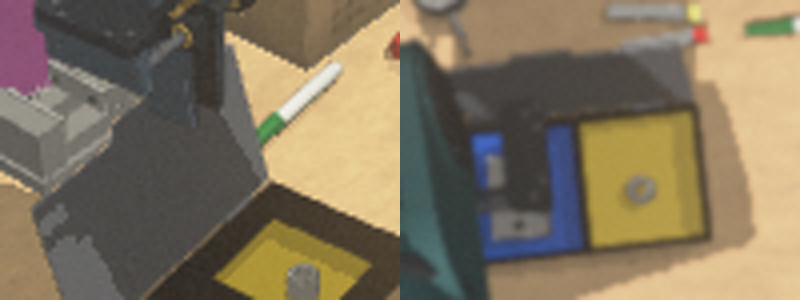

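```bash
python3 go.py .6434 .1299 .25 95.4; python3 - <<'E'
from h import *
print('cab/vise',np.round(back('top',[(150,118),(195,118),(210,127),(255,127)],.05),3))
H=(62.5,42.5);s=112
for th in (1.82,1.6,1.4,1.2,1.0,.8,.6,.45,.3,.2,.1,.05,0):
    X=H[0]-s*np.cos(th)+5*np.sin(th)+16;Z=H[1]+s*np.sin(th)+5*np.cos(th)
    print(th,'dx',round(X-142,1),'dz',round(140-Z,1))
E
```

```text
t 27.1 pos [0.4895 0.1717 0.252 ] close-ang -84.59 tilt [-0.002 -0.    -1.   ] q6 101.3 grip 0.0164631534736477 0.0 F [-0.  -0.2  0. ]
delta [149.3  56.1   1.8] roll 0.01
cab/vise [[ 0.765  0.308  0.05 ]
 [ 0.762  0.145  0.05 ]
 [ 0.728  0.091  0.05 ]
 [ 0.725 -0.071  0.05 ]]
1.82 dx -31.0 dz -9.8
1.6 dx -55.2 dz -14.3
1.4 dx -77.6 dz -13.7
1.2 dx -99.4 dz -8.7
1.0 dx -119.8 dz 0.6
0.8 dx -137.9 dz 13.7
0.6 dx -153.1 dz 30.1
0.45 dx -162.2 dz 44.3
0.3 dx -169.0 dz 59.6
0.2 dx -172.3 dz 70.3
0.1 dx -174.4 dz 81.3
0.05 dx -175.1 dz 86.9
0 dx -175.5 dz 92.5
```

Call:
servo_tool(
  deltas=[
    [0,40,15,0,0],
    [0,80,30,0,0],
    [0,120,45,0,0],
    [0,149.3,56.1,2,0],
    [0,149.3,56.1,2,0],
    [0,149.3,56.1,40,0],
    [0,149.3,56.1,80,0],
    [0,149.3,56.1,112,0],
    [0,149.3,56.1,112,0],
    [0,149.3,56.1,112,0],
  ],
)

```text
clock: 28.35
tool_pos: [0.6442, 0.1304, 0.142]
tcp_rot: [[0.996, 0.094, 0.0], [0.094, -0.996, 0.0], [0.0, -0.0, -1.0]]
wrist_force: [-1.0, 0.1, 0.7]
grip_width: 0.009
grasp_force: 0.0
```

```bash
python3 go.py .6434 .1299 .14 95.4; python3 -c "
from h import *
save('scene','s9');a=save('top','t9')"
```

```text
t 28.35 pos [0.6442 0.1304 0.142 ] close-ang -84.58 tilt [ 0.  0. -1.] q6 94.0 grip 0.008704289944148545 0.0 F [-1.   0.1  0.7]
delta [-0.9  0.4  2. ] roll 0.02
```

Call:
servo_tool(
  deltas=[
    [0,-15,0,-6,0],
    [0,-31,0,-8,0],
    [0,-45,0,-10,0],
    [0,-60,0,-12,0],
    [0,-78,0,-12,0],
    [0,-95,0,-8,0],
    [0,-110,0,-3,0],
    [0,-122,0,3,0],
  ],
)

```text
clock: 29.45
tool_pos: [0.5216, 0.1186, 0.1375]
tcp_rot: [[0.996, 0.094, -0.0], [0.094, -0.996, -0.0], [-0.0, 0.0, -1.0]]
wrist_force: [2.3, -1.0, 0.5]
grip_width: 0.002
grasp_force: 0.4
```

```bash
python3 go.py .6434 .1299 .14 95.4; python3 - <<'E'
from h import *
a=save('scene','s10')
cv2.imwrite('pics/c12.png',cv2.resize(a[130:270,130:300],(680,560),interpolation=cv2.INTER_CUBIC)[:,:,::-1])
E
```

```text
t 29.45 pos [0.5216 0.1186 0.1375] close-ang -84.59 tilt [-0. -0. -1.] q6 94.9 grip 0.001823242373017415 0.4184952184004942 F [ 2.3 -1.   0.5]
delta [122.3   0.2  -2.5] roll 0.01
```

View pics/c12.png

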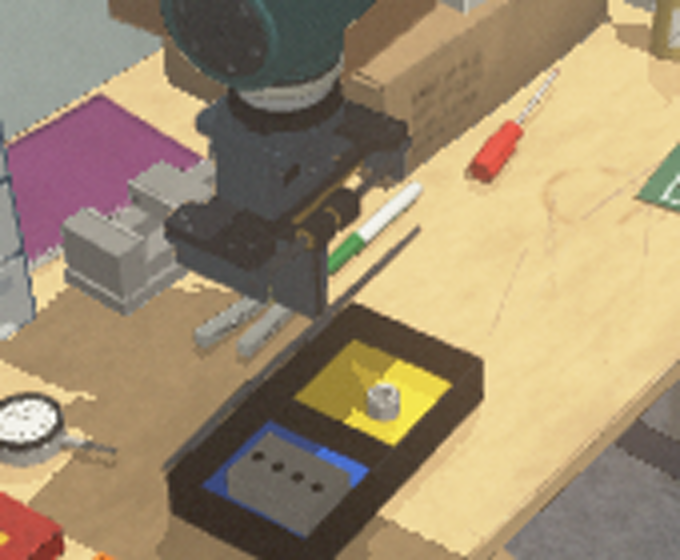

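Call:
servo_tool(
  deltas=[
    [0,-9,0,5,0],
    [0,-17,0,12,0],
    [0,-25,0,20,0],
    [0,-32,0,28,0],
    [0,-40,0,41,0],
    [0,-46,0,54,0],
    [0,-50,0,66,0],
    [0,-52,0,76,0],
    [0,-53,0,83,0],
    [0,-53,0,87,0],
  ],
)

```text
clock: 30.75
tool_pos: [0.4699, 0.1137, 0.0506]
tcp_rot: [[0.996, 0.094, -0.0], [0.094, -0.996, -0.0], [-0.0, 0.0, -1.0]]
wrist_force: [-0.2, 0.6, 0.6]
grip_width: 0.001
grasp_force: 0.2
```

Call:
servo_tool(
  deltas=[
    [0,0,0,2,0],
    [0,0,0,3,0],
    [0,0,0,3,0],
  ],
)

```text
clock: 31.12
tool_pos: [0.4701, 0.1137, 0.0482]
tcp_rot: [[0.996, 0.094, 0.0], [0.094, -0.996, 0.0], [0.0, -0.0, -1.0]]
wrist_force: [0.1, -0.6, 0.3]
grip_width: 0.005
grasp_force: 0.0
```

Call:
servo_tool(
  deltas=[
    [0,0,0,1,0],
    [0,0,0,1.5,0],
    [0,0,0,1.5,0],
  ],
)

```text
clock: 31.5
tool_pos: [0.4702, 0.1137, 0.0475]
tcp_rot: [[0.996, 0.094, 0.0], [0.094, -0.996, 0.0], [0.0, -0.0, -1.0]]
wrist_force: [-7.0, -1.9, 22.3]
grip_width: 0.005
grasp_force: 11.4
```

Lid is on the rim (z = 0.0475, 22 N). Back off straight up and check.

Call:
servo_tool(
  deltas=[
    [0,0,0,-5,0],
    [0,0,0,-40,0],
    [0,0,0,-90,0],
    [0,0,0,-140,0],
    [0,0,0,-180,0],
    [0,0,0,-200,0],
    [0,0,0,-200,0],
  ],
)

```text
clock: 32.38
tool_pos: [0.4706, 0.1138, 0.2479]
tcp_rot: [[0.996, 0.094, 0.003], [0.094, -0.996, 0.001], [0.003, -0.0, -1.0]]
wrist_force: [-0.6, 0.3, 0.5]
grip_width: 0.008
grasp_force: 0.0
```

```bash
python3 - <<'E'
from h import *
a=save('scene','s11')
cv2.imwrite('pics/c13.png',cv2.resize(a[105:325,110:350],(720,600)[:2],interpolation=cv2.INTER_CUBIC)[:,:,::-1])
P=np.r_[.502-.0745*.9955,.1165-.0745*.0941,.045];print(proj('scene',P),[r for r in spot_in('lid_lip','scene')][:2])
s=readout.read_state();print(s['tool_pos'],s['clock'],s['wrist_force'])
E
```

```text
[[232.36542213 241.52799069]] [{'point': [211.0, 233.3], 'score': 0.92}, {'point': [159.9, 290.6], 'score': 0.41}]
[0.46952369 0.1136124  0.24574045] 32.475 [-0.1098925  -0.51689254 -0.45121817]
```

View pics/c13.png

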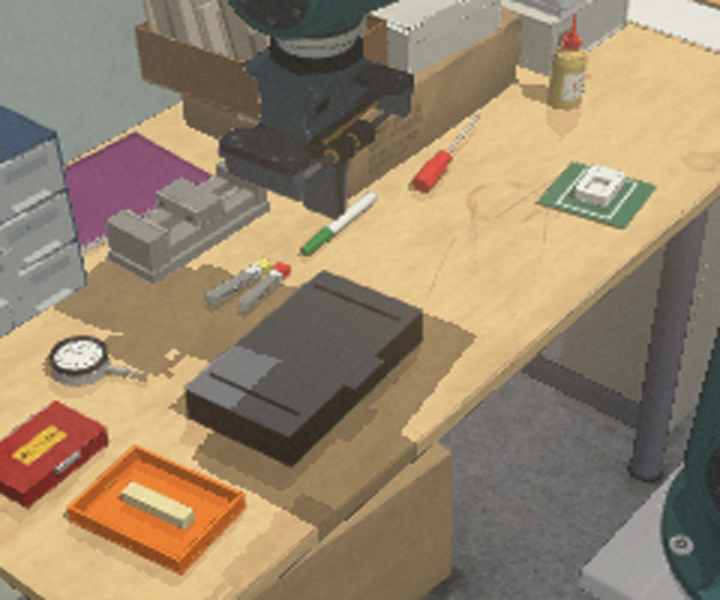

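```bash
python3 -c "
from h import *
print(manip.close_job())"
```

```text
the job is handed in; nothing more can be done
None
```

The job is handed in at about 32 s. The nut stands in the yellow compartment, the brass bar lies in the tray, the milled part is inside the mat outline, and the block lies flat in the blue compartment. The lid is shut on the rim and the bottle is untouched. I checked all of this in pictures, but the judged result wasn't shown to me.

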